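# Unlock the spirits strongbox with the hook-hung T-key

### The job

Lift the yellow-handled T-key up and off its double hook without wrenching the hook, feel its blade fully down into the slot of the lock on the green strongbox, and turn it anticlockwise to the open position, where the handle lies in line with the two white marks on the lid. Leave the key standing in the lock. The blue key stays hanging on its hook, and nothing else on the bench is to be moved or knocked over.

Things in the scene. Friction and masses are not known exactly. Their poses are not given: they have to be found in the camera images.
- flat_key_grip (a point): Centre of the yellow handle bar of the flat-bladed T-key. z points up along the key. The bar is 100 mm long along y, 16 mm thick along x (grip it across x), 20 mm tall, flat-sided. At the start the key hangs upright, the bar lying across two hook prongs, and can slide a little along them.
- flat_key: The same yellow T-key: origin at the middle of the blade's lower end, 110 mm below the bar's centre, same axes. About 0.2 kg, 120 mm tall. A 12 mm round steel shank runs down from the middle of the bar; the lowest 24 mm are a flat blade, 20 mm wide along y, 6 mm thick along x, with rounded edges.
- stand_a_rest (a point): On the yellow key's fixed stand: midway between its two prongs, level with their tops, 150 mm above the bench, under the middle of the hanging bar. x points from the open ends of the hooks to the back. The prongs are 8 mm rods along x at y = -30 and +30 mm; 32 to 40 mm towards -x they turn up to 24 mm above this point.
- stand_a: The same stand: origin at the centre of the underside of its foot (110 x 110 x 12 mm), same axes. At x = +48 mm two 8 mm uprights carry the prongs and reach 26 mm above the prongs' tops. So the bar's underside must rise 26 mm above where it hangs before the key can be taken sideways.
- round_key_grip (a point): Centre of the blue handle bar of the other T-key: the same sizes but with a round 22 mm foot that does not fit the lock. It hangs in the same way on an identical stand. Leave it there.
- stand_b_rest (a point): The same point as above on the blue key's fixed stand, which is identical to the yellow key's; same axes.
- lock_mouth (a point): Middle of the lock's slot, at its mouth: the top of a square brass rotor, 42 x 42 mm, standing 20 mm above the strongbox lid. z points up; x and y are those of the box, NOT of the rotor. The slot is 23 x 8 mm, 20 mm deep, its mouth chamfered 1.5 mm. With the blade on the bottom of the slot the key's bar centre is 90 mm above this point.
- strongbox: Fixed green steel strongbox with the lock in mid-lid; origin under its centre; 204 mm along x, 184 mm along y, 90 mm tall. Locked, the slot is 40 to 75 degrees clockwise (from above) of the box's y axis. The angle is not reported: look, or press the blade lightly (5 N) at angle after angle till it drops in. Open is along y, by two white marks; a stop lies 3 degrees past it. Friction 0.15 N m.
- can1: Red-banded drinks can, 66 mm diameter, 115 mm tall; loose bystander, not to be moved. Origin at the centre of its underside.
- can2: Blue-banded drinks can, 66 mm diameter, 115 mm tall; loose bystander, not to be moved. Origin at the centre of its underside.
- bottle1: Green bottle, 74 mm diameter, 200 mm tall; loose bystander, not to be moved. Origin at the centre of its underside.
- bottle2: Amber bottle, 74 mm diameter, 200 mm tall; loose bystander, not to be moved. Origin at the centre of its underside.
- tape: Roll of amber tape lying flat, 100 mm diameter, 48 mm tall; loose bystander, not to be moved. Origin at the centre of its underside.
- carton: Small cardboard carton, 100 x 70 x 50 mm; loose bystander, not to be moved. Origin at the centre of its underside.
- jar: Glass jar, 68 mm diameter, 80 mm tall; loose bystander, not to be moved. Origin at the centre of its underside.
Not all that is in view belongs to the job. Leave any pink or red look-alike of the stand_a alone. Of the things shaped like the flat_key, the yellow one is meant.

How it is judged:
By the outcome, as a careful person would: the job done as asked, in the order asked, and still so for the second after the job is handed in, with the robot touching nothing.
It also fails if it takes over 51 s, if anything falls off the work surface, if the arm or the gripper's body presses on something with over 40 N, if the wrist force passes 120 N, or if a joint passes its speed limit or range.

### The arm

A 6-joint arm with a two-finger parallel gripper is mounted at the origin on the work surface. World frame = base frame: x ahead of the robot, y to its left, z up, the work surface at z = 0. Lengths are in mm, angles in rad, forces in N, time in s.
With the tool pointing down it reaches from about 350 to 775 mm from the base axis. Payload 7.3 kg.
Tool frame: the origin (TCP) lies at the very end of the fingers, on their centre line; the grasp point (between the pads) lies 19 mm behind it (pinch_z is the distance from the TCP to the grasp point, in mm); z points along the fingers, y is the direction in which the jaws open and shut (so a half turn about z gives the same grasp; the last joint's range is limited). The gripper opens to 92 mm and grips with 3 to 60 N. Pads are 19 mm wide; open, the fingers measure 130 mm over their backs; the gripper's body (75 mm by 190 mm) begins 47 mm behind the grasp point.
Start: joints at [-1.444, 0.342, 1.524, -0, 1.275, -0.146], TCP at [141.472, -505.599, 226.741] pointing down, gripper open.
Joint ranges: [-2.53, 2.53], [-0.77, 2.02], [0.04, 2.7], [-1, 4.14], [0.28, 2.66], [-3.11, 3.11]. Speed limits (rad/s): [2.57, 2.57, 3.14, 3.14, 3.14, 3.14].

### API

Orientations are given as [roll, pitch, yaw] about the fixed x, y, z axes, in that order (R = Rz(yaw) Ry(pitch) Rx(roll)).
In Python, from plant import * gives the robot as it stands.
- The arm moves only by the tool step_arm, never from a script. Its argument "moves" is one flat list of numbers, 7 for each row, row after row: the shift along the tool's x, y, z scaled (see below), then the turn, a rotation vector about the tool's x, y, z scaled (see below), then the closure, from -1 (fully open) to 1 (shut). A call has 1 to 8 rows; each row shifts and turns the pose as measured when the row begins, along the tool's axes as they then stand; what a row does not reach is not made up. The controller multiplies each number of a shift by 2 cm and each number of a turn by 4 degrees. A row lasts 1/12 s, in which the tool goes at most 41.7 mm and 7.16 degrees, less where a joint would pass 70% of its speed; a pose out of reach is approached as far as the arm can. A call with a number of a shift or a turn outside -1 to 1 is refused whole. A call with a gripper value outside its range is refused whole. The fingers move at their own pace and stop on an object; the grip force is fixed at half the most. Time passes only in rows, so rows that do not move let the fingers close. It gives the time, the measured TCP pose, the force and the opening at its end, in the units of the state.
- get_obs(): the state, without advancing time (a new reading comes with each control period).
- capture(name): name is "side" or "top"; returns the picture (400x640x3 uint8, red, green, blue); there is no depth.
- get_calibration(name): a dict with "mtx" (3x3 intrinsics, pixels), "eye" and "orientation" of the camera in the world. Camera axes: x right, y down, z forward; pixel columns grow to the right and rows downward; lengths in mm; the calibration is good to about 2 mm. A picture is of the moment at which its call begins. get_calibration takes no time and is no camera call.
- close_job(): hands the job in, once; it reports no verdict.
The state is a dict: "time": time; "joint_positions": joint angles; "dq": joint speeds; "tau": joint torques, N m; "tool_pos": TCP position; "tcp_rot": TCP orientation; "contact_force": force on the tool from outside, world axes, zero at the start; "moment": the same for the moment, N m; "grip_width": finger opening in mm.
Only numpy, scipy, OpenCV 4.12 (cv2) and the standard library are available. Lean on these libraries where they do the work, as an engineer would, in place of code of your own. Each camera call takes 0.05 s, during which the arm holds its last target.

## Working session

There is one attempt and no reset: what is moved stays moved. The work goes in short steps, Python scripts to look and compute and a tool call to move; the robot and the scene stay as the last step left them, time stands still between calls to the robot, and variables do not carry over. Pictures are saved under pics/ and viewed, and the job is handed in when it is done.

Besides the shell and the picture viewer there is one more tool, called as a command line: name --argument value ..., lists and objects as JSON in quotes. step_arm: Moves the arm, as the interface text tells. Shifts and turns lie within -1 to 1; 1 stands for 2 cm of shift or 4 degrees of turn. Its arguments: {"type":"object","properties":{"moves":{"type":"array"}},"required":["moves"]}

```bash
ls; mkdir -p pics
python3 - <<'E'
from plant import *
import cv2
print(get_obs())
for n in("side","top"):
    im=capture(n); cv2.imwrite(f"pics/{n}0.png",im[:,:,::-1]); print(n,get_calibration(n))
E
```

```text
pics
{'time': 0.0, 'joint_positions': array([-1.44398450e+00,  3.42751641e-01,  1.52504415e+00,  3.90445483e-05,
        1.27540692e+00, -1.45981631e-01]), 'dq': array([-0.00207071, -0.00207515, -0.00069175, -0.00058842,  0.00073312,
       -0.00016284]), 'tau': array([ 6.70641803e-04, -4.31235909e+01, -2.44215131e+01,  7.18018273e-02,
        5.59145375e-02, -1.13878298e-04]), 'tool_pos': array([ 141.43534917, -505.15256311,  226.02049694]), 'tcp_rot': array([-3.14000516e+00, -2.71142141e-04,  2.72781843e-01]), 'contact_force': array([-0.41840844,  0.18087015,  0.5038963 ]), 'moment': array([-0.02261286, -0.01123163, -0.0508241 ]), 'grip_width': 91.78418172638374}
side {'mtx': array([[482.94123151,   0.        , 320.72479317],
       [  0.        , 482.94123151, 198.37873238],
       [  0.        ,   0.        ,   1.        ]]), 'eye': array([  73.60074751,  920.06771901, 1051.03903684]), 'orientation': array([-2.33686458, -0.00733611, -2.6546079 ])}
top {'mtx': array([[481.84933536,   0.        , 329.6126545 ],
       [  0.        , 481.84933536, 193.66863307],
       [  0.        ,   0.        ,   1.        ]]), 'eye': array([ 448.59129568,   62.99151853, 1368.25919604]), 'orientation': array([-3.08330598,  0.01381815, -1.56582133])}
```

View pics/side0.png

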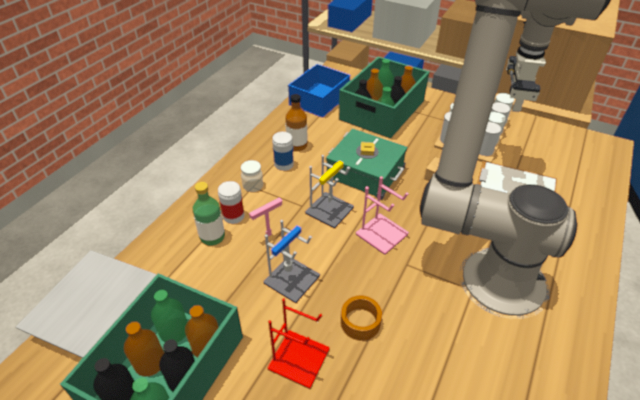

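View pics/top0.png

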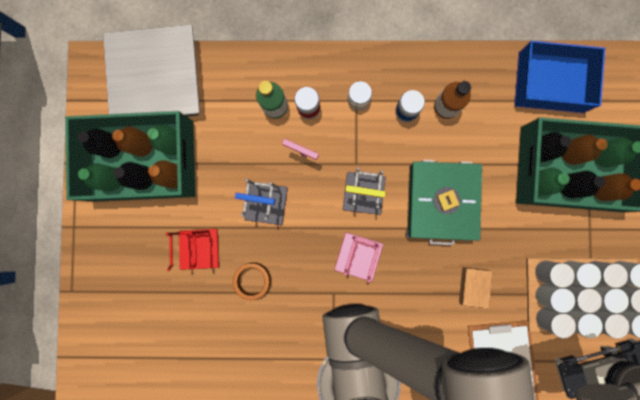

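In the top view the T-keys are yellow (365,190), blue (255,198) and pink (300,149). The grey stand under the yellow key is at (365,190), and the pink (360,257) and red (195,250) stands are look-alikes. The yellow key fits the description. The lock is at (447,200). I'll confirm with enlarged crops.

Run:
```python
import cv2,numpy as np
t=cv2.imread("pics/top0.png");s=cv2.imread("pics/side0.png")
a=cv2.resize(t[155:245,335:490],None,fx=5,fy=5,interpolation=cv2.INTER_CUBIC)
cv2.imwrite("pics/c1.png",a)
b=cv2.resize(s[120:230,295:415],None,fx=5,fy=5,interpolation=cv2.INTER_CUBIC)
cv2.imwrite("pics/c2.png",b)
```

```text
(no output)
```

View pics/c1.png

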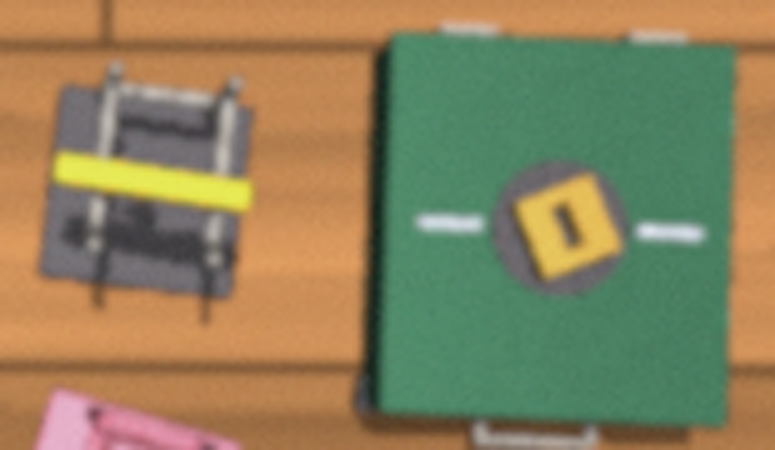

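View pics/c2.png

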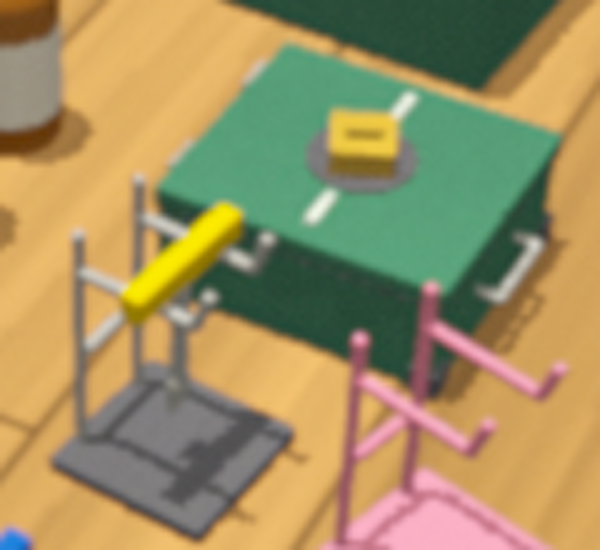

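```bash
cat > h.py <<'E'
import numpy as np,cv2
from scipy.spatial.transform import Rotation as R
from plant import *
def P(n):
    c=get_calibration(n);return c['mtx'],np.array(c['eye']),R.from_euler('xyz',c['orientation']).as_matrix()
def back(n,uv,z):
    K,e,Rm=P(n);d=Rm@np.linalg.solve(K,[uv[0],uv[1],1.]);return e+d*(z-e[2])/d[2]
def proj(n,p):
    K,e,Rm=P(n);q=K@(Rm.T@(np.array(p,float)-e));return q[:2]/q[2]
def tri(a,b):
    A=[];B=[]
    r=[]
    for n,uv in(("top",a),("side",b)):
        K,e,Rm=P(n);d=Rm@np.linalg.solve(K,[uv[0],uv[1],1.]);d/=np.linalg.norm(d);M=np.eye(3)-np.outer(d,d);A.append(M);B.append(M@e)
    p=np.linalg.lstsq(np.vstack(A),np.hstack(B),rcond=None)[0];return p
def seg(im,lo,hi,roi):
    h=cv2.cvtColor(im,cv2.COLOR_BGR2HSV);m=cv2.inRange(h,lo,hi);k=np.zeros_like(m);x0,y0,x1,y1=roi;k[y0:y1,x0:x1]=255;return m&k
E
python3 - <<'E'
from h import *
t=cv2.imread("pics/top0.png");s=cv2.imread("pics/side0.png")
h=cv2.cvtColor(t,cv2.COLOR_BGR2HSV)
print(h[190,365],h[195,443],h[200,425],h[182,440])
hs=cv2.cvtColor(s,cv2.COLOR_BGR2HSV);print(hs[172,332],hs[148,368],hs[145,375])
for n,im,roi,lo in(("top",t,(335,160,400,220),(26,120,120)),("side",s,(310,155,350,190),(26,120,120)),("top",t,(425,180,470,220),(15,110,100)),("side",s,(355,135,380,158),(15,110,100))):
    m=seg(im,lo,(34,255,255),roi);ys,xs=np.nonzero(m);pts=np.c_[xs,ys].astype(np.float32)
    r=cv2.minAreaRect(pts);bx=cv2.boxPoints(r);print(n,len(xs),pts.mean(0),r)
    for z in(170,160,110):print(z,np.round([back(n,b,z)[:2] for b in [*bx,pts.mean(0)]],1).tolist())
# white marks
for roi in((415,192,436,208),(460,192,480,208)):
    m=seg(t,(0,0,150),(180,70,255),roi);ys,xs=np.nonzero(m);print(len(xs),xs.mean(),ys.mean(),back("top",(xs.mean(),ys.mean()),90))
m=seg(t,(65,120,40),(90,255,255),(400,150,490,250));ys,xs=np.nonzero(m);r=cv2.minAreaRect(np.c_[xs,ys].astype(np.float32));print(r);print(np.round([back("top",b,90)[:2] for b in [*cv2.boxPoints(r),r[0]]],1))
E
```

```text
[ 30 160 232] [ 23 155 228] [ 94  21 207] [ 74 108 135]
[ 26 255 220] [ 24 182 231] [ 53  77 163]
top 243 [364.84775 190.86832] ((365.0231018066406, 190.84971618652344), (38.77458190917969, 6.386402606964111), 8.746162414550781)
170 [[525.1, 40.7], [540.9, 38.3], [526.6, -57.1], [510.8, -54.6], [525.8, -7.8]]
160 [[525.8, 40.5], [541.7, 38.1], [527.2, -58.1], [511.3, -55.6], [526.4, -8.4]]
110 [[528.9, 39.5], [545.5, 37.1], [530.5, -63.1], [513.9, -60.5], [529.7, -11.3]]
side 152 [331.01315 170.11842] ((330.6803283691406, 170.01641845703125), (6.529880523681641, 27.912038803100586), 50.194427490234375)
170 [[544.3, 34.2], [526.7, -63.8], [506.2, -49.3], [524.5, 47.1], [524.5, -6.9]]
160 [[549.6, 24.2], [531.8, -75.0], [511.2, -60.3], [529.6, 37.2], [529.6, -17.5]]
110 [[576.3, -26.1], [557.6, -130.8], [535.7, -115.3], [555.2, -12.4], [555.2, -70.1]]
top 277 [447.8231  200.08664] ((447.7931213378906, 199.98275756835938), (16.89827537536621, 17.45536231994629), 68.19859313964844)
170 [[515.3, -185.7], [531.6, -226.0], [492.7, -241.1], [476.4, -200.9], [503.7, -213.5]]
160 [[515.8, -187.8], [532.3, -228.4], [493.0, -243.6], [476.6, -203.1], [504.2, -215.8]]
110 [[518.6, -198.1], [535.7, -240.4], [494.9, -256.3], [477.8, -214.1], [506.5, -227.3]]
side 171 [367.59064 147.77193] ((370.0, 144.5), (19.0, 18.0), 90.0)
170 [[518.8, -197.0], [470.5, -223.2], [434.3, -137.7], [480.4, -112.7], [475.5, -148.8]]
160 [[523.9, -209.7], [475.0, -236.2], [438.4, -149.7], [485.1, -124.4], [480.0, -160.9]]
110 [[549.1, -273.1], [497.5, -301.1], [458.8, -209.7], [508.2, -183.0], [502.8, -221.6]]
60 424.3 199.13333333333333 [ 509.64674982 -169.85881804   90.        ]
55 468.45454545454544 201.03636363636363 [ 505.11225927 -286.2943608    90.        ]
((410.61279296875, 200.99034118652344), (1.5245236158370972, 58.031864166259766), 1.432096242904663)
[[ 428.  -129.4]
 [ 581.8 -133.9]
 [ 581.7 -138. ]
 [ 427.9 -133.4]
 [ 504.6 -133.7]]
```

Run:
```python
from h import *
t=cv2.imread("pics/top0.png");s=cv2.imread("pics/side0.png")
for n,im,roi in(("top",t,(335,160,400,220)),("side",s,(310,155,350,190))):
  for lo in((26,100,100),(24,120,150)):
    m=seg(im,lo,(36,255,255),roi);ys,xs=np.nonzero(m)
    w=np.array([back(n,p,169)[:2] for p in zip(xs,ys)]);c=w.mean(0);v=np.linalg.svd(w-c,full_matrices=False)[2][0];print(n,len(xs),c,np.degrees(np.arctan2(v[0],v[1])))
# slot: rectified ortho view at z=110
K,e,Rm=P("top")
c=np.array([507,-227.5]);N=400;sc=6. # px/mm
def rect(im,n,z,c,N=400,sc=6.):
    q=[(0,0),(N,0),(N,N),(0,N)]
    w=[(c[0]-(v-N/2)/sc,c[1]-(u-N/2)/sc,z) for u,v in q]
    H=cv2.getPerspectiveTransform(np.float32([proj(n,p) for p in w]),np.float32(q))
    return cv2.warpPerspective(im,H,(N,N),flags=cv2.INTER_CUBIC)
cv2.imwrite("pics/rect.png",np.hstack([rect(t,"top",110,c),rect(s,"side",110,c)]))
```

```text
top 253 [526.15697757  -8.08154978] 8.550180630641282
top 255 [525.7198376   -7.73132352] 8.720460382055638
side 163 [524.40983461  -9.78763756] 7.500058867761272
side 185 [524.15770673  -3.31269183] 7.256574484550543
```

View pics/rect.png

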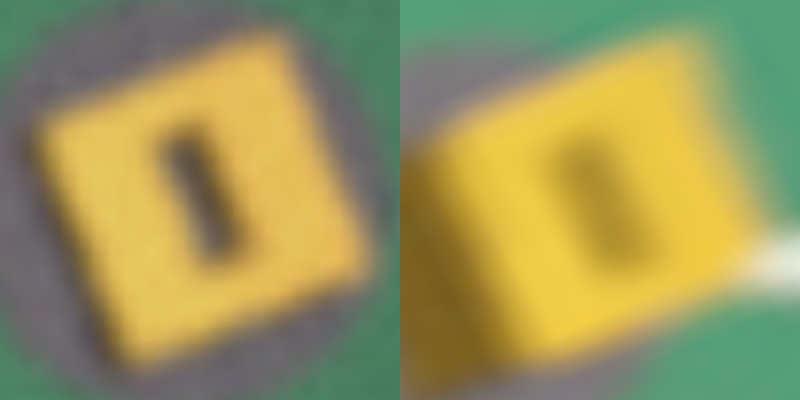

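step_arm --moves '[1, -0.74, 0, 0, 0, 0, 0.2, 1, -0.74, 0, 0, 0, 0, 0.2, 1, -0.74, 0, 0, 0, 0, 0.2, 1, -0.74, 0, 0, 0, 0, 0.2, 1, -0.74, 0, 0, 0, 0, 0.2, 1, -0.74, 0, 0, 0, 0, 0.2, 1, -0.74, 0, 0, 0, 0, 0.2, 1, -0.74, 0, 0, 0, 0, 0.2]'

```text
time: 0.77
tool_pos: [264.6, -343.6, 222.6]
tcp_rot: [-3.134, 0.001, 0.265]
contact_force: [-0.3, -0.5, -0.2]
grip_width: 43.0
```

The rectified crop shows the slot about 69° clockwise of world y, centred at (507,-228). The yellow bar is at (526,-8), yaw about -8.5°. The arm is on its way to the bar.

step_arm --moves '[1, -0.74, -0.05, 0, 0, 0, 0.2, 1, -0.74, -0.05, 0, 0, 0, 0.2, 1, -0.74, -0.05, 0, 0, 0, 0.2, 1, -0.74, -0.05, 0, 0, 0, 0.2, 1, -0.74, -0.05, 0, 0, 0, 0.2, 1, -0.74, -0.05, 0, 0, 0, 0.2, 1, -0.74, -0.05, 0, 0, 0, 0.2, 1, -0.74, -0.05, 0, 0, 0, 0.2]'

```text
time: 1.43
tool_pos: [391.7, -177.2, 229.8]
tcp_rot: [-3.129, 0.003, 0.264]
contact_force: [-0.1, 0.6, -0.0]
grip_width: 36.7
```

step_arm --moves '[1, -0.74, -0.05, 0, 0, 0, 0.2, 1, -0.74, -0.05, 0, 0, 0, 0.2, 1, -0.74, -0.05, 0, 0, 0, 0.2, 1, -0.74, -0.05, 0, 0, 0, 0.2, 0, 0, 0, 0, 0, -1, 0.2, 0, 0, 0, 0, 0, -1, 0.2, 0, 0, 0, 0, 0, -1, 0.2, 0, 0, 0, 0, 0, -1, 0.2]'

```text
time: 2.1
tool_pos: [457.4, -88.7, 232.1]
tcp_rot: [-3.124, 0.002, 0.56]
contact_force: [0.3, -0.7, -0.2]
grip_width: 36.6
```

step_arm --moves '[0, 0, 0, 0, 0, -1, 0.2, 0, 0, 0, 0, 0, -1, 0.2, 0, 0, 0, 0, 0, -1, 0.2, 0, 0, 0, 0, 0, -1, 0.2, 0, 0, 0, 0, 0, -1, 0.2, 0, 0, 0, 0, 0, -1, 0.2, 0, 0, 0, 0, 0, -1, 0.2, 0, 0, 0, 0, 0, -1, 0.2]'

```text
time: 2.77
tool_pos: [455.6, -87.3, 229.1]
tcp_rot: [-3.118, -0.008, 1.149]
contact_force: [0.7, 0.7, 0.1]
grip_width: 36.9
```

```bash
cat >> h.py <<'E'
def delta(pos,yawdeg):
    o=get_obs();Rc=R.from_euler('xyz',o['tcp_rot']);Rt=R.from_euler('xyz',[np.pi,0,np.radians(yawdeg)])
    d=Rc.inv().apply(np.array(pos)-o['tool_pos'])/20;r=np.degrees((Rc.inv()*Rt).as_rotvec())/4
    print("t",round(o['time'],2),"pos",np.round(o['tool_pos'],1),"rpy",np.round(np.degrees(o['tcp_rot']),2),"F",np.round(o['contact_force'],1),"M",np.round(o['moment'],2),"w",round(o['grip_width'],1));print("shift",np.round(d,2),"turn",np.round(r,2))
E
python3 -c "
from h import *
delta([526,-8,215],81.4)"
```

```text
t 2.77 pos [455.6 -87.3 229.1] rpy [-178.67   -0.46   65.84] F [0.7 0.7 0.1] M [-0.02 -0.11 -0.  ] w 36.9
shift [5.05 1.61 0.71] turn [-0.32 -0.16 -3.89]
```

step_arm --moves '[0, 0, 0, -0.08, -0.04, -1, 0.2, 0, 0, 0, -0.08, -0.04, -1, 0.2, 0, 0, 0, -0.08, -0.04, -1, 0.2, 0, 0, 0, -0.08, -0.04, -0.9, 0.2, 0.9, 0.6, 0, 0, 0, 0, 0.2, 0.9, 0.6, 0, 0, 0, 0, 0.2, 0.9, 0.6, 0, 0, 0, 0, 0.2, 0.9, 0.6, 0, 0, 0, 0, 0.2]'

```text
time: 3.43
tool_pos: [510.7, -22.4, 226.4]
tcp_rot: [-3.135, 0.001, 1.434]
contact_force: [0.8, -0.7, -0.0]
grip_width: 37.1
```

```bash
python3 -c "
from h import *
delta([526,-8,215],81.4)"
```

```text
t 3.43 pos [510.7 -22.4 226.4] rpy [-1.7965e+02  4.0000e-02  8.2190e+01] F [ 0.8 -0.7 -0. ] M [-0.05 -0.08 -0.02] w 37.1
shift [0.82 0.67 0.57] turn [-0.09  0.01  0.2 ]
```

step_arm --moves '[0.82, 0.67, 0, -0.09, 0, 0.2, 0.2, 0, 0, 0.5, 0, 0, 0, 0.2, 0, 0, 0, 0, 0, 0, 0.2]'

```text
time: 3.68
tool_pos: [528.1, -4.3, 214.4]
tcp_rot: [-3.14, -0.0, 1.424]
contact_force: [-0.7, -0.3, -0.2]
grip_width: 36.7
```

```bash
python3 -c "
from h import *
delta([526,-8,141],81.4)
cv2.imwrite('pics/s1.png',cv2.resize(capture('side')[100:250,240:440,::-1],None,fx=4,fy=4,interpolation=cv2.INTER_CUBIC))
delta([526,-8,141],81.4)"
```

```text
t 3.68 pos [528.1  -4.3 214.4] rpy [-179.93   -0.     81.56] F [-0.7 -0.3 -0.2] M [-0.04 -0.06 -0.03] w 36.7
shift [-0.2  -0.07  3.67] turn [-0.02 -0.    0.04]
t 3.73 pos [528.5  -4.5 215.4] rpy [ 1.7998e+02 -2.0000e-02  8.1530e+01] F [0.2 0.3 0.2] M [-0.01 -0.13 -0.01] w 36.4
shift [-0.19 -0.1   3.72] turn [ 0.01 -0.    0.03]
```

View pics/s1.png

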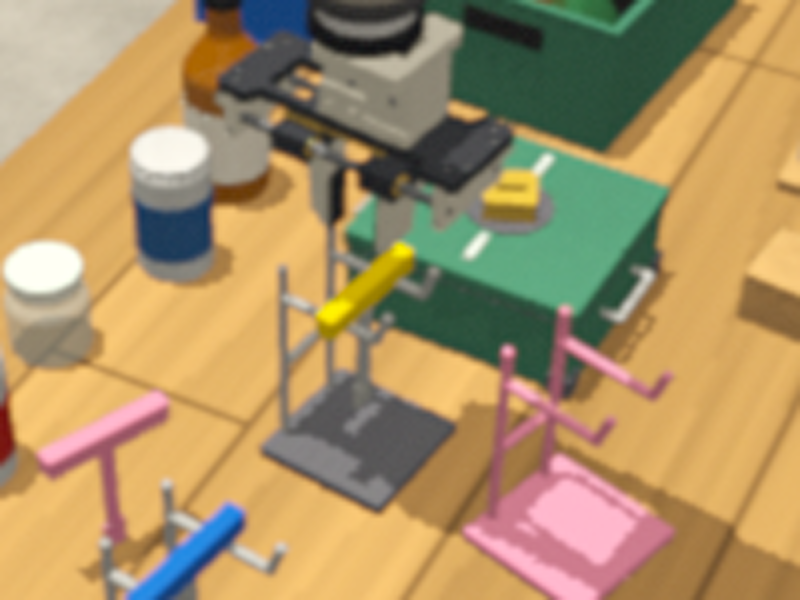

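The gripper straddles the yellow bar, which is at (365,290) in the crop, and the crossbar lies below it. I'll go down.

step_arm --moves '[-0.19, -0.1, 0.6, 0, 0, 0, 0.2, 0, 0, 0.6, 0, 0, 0, 0.2, 0, 0, 0.6, 0, 0, 0, 0.2, 0, 0, 0.6, 0, 0, 0, 0.2, 0, 0, 0.6, 0, 0, 0, 0.2, 0, 0, 0.5, 0, 0, 0, 0.2]'

```text
time: 4.23
tool_pos: [523.8, -12.5, 145.8]
tcp_rot: [3.138, 0.001, 1.42]
contact_force: [1.0, -0.5, -0.3]
grip_width: 36.8
```

```bash
python3 -c "
from h import *
delta([526,-8,141],81.4)
"
```

```text
t 4.23 pos [523.8 -12.5 145.8] rpy [1.7981e+02 6.0000e-02 8.1380e+01] F [ 1.  -0.5 -0.3] M [-0.05 -0.07 -0.02] w 36.8
shift [0.24 0.07 0.24] turn [ 0.05  0.02 -0.  ]
```

step_arm --moves '[0.24, 0.07, 0.2, 0.05, 0, 0, 0.2, 0, 0, 0, 0, 0, 0, 0.2]'

```text
time: 4.4
tool_pos: [523.8, -9.2, 140.2]
tcp_rot: [-3.137, 0.001, 1.418]
contact_force: [-0.5, 1.0, -0.5]
grip_width: 36.9
```

```bash
python3 -c "
from h import *
delta([526,-8,141],81.4)
"
```

```text
t 4.4 pos [523.8  -9.2 140.2] rpy [-1.7973e+02  8.0000e-02  8.1250e+01] F [-0.5  1.  -0.5] M [-0.01 -0.06 -0.02] w 36.9
shift [ 0.07  0.1  -0.04] turn [-0.07  0.02 -0.04]
```

step_arm --moves '[0.07, 0.1, 0, -0.07, 0, 0, 0.3, 0, 0, 0, 0, 0, 0, 0.5, 0, 0, 0, 0, 0, 0, 1, 0, 0, 0, 0, 0, 0, 1, 0, 0, 0, 0, 0, 0, 1]'

```text
time: 4.82
tool_pos: [526.7, -8.8, 142.4]
tcp_rot: [3.139, 0.002, 1.418]
contact_force: [0.5, 0.4, -2.1]
grip_width: 15.7
```

```bash
python3 -c "
from h import *
delta([526,-8,141],81.4)
"
```

```text
t 4.82 pos [526.7  -8.8 142.4] rpy [1.7982e+02 1.0000e-01 8.1230e+01] F [ 0.5  0.4 -2.1] M [ 0.03 -0.12 -0.02] w 15.7
shift [ 0.03 -0.04  0.07] turn [ 0.04  0.02 -0.04]
```

step_arm --moves '[0, 0, 0, 0, 0, 0, 1, 0, 0, -0.2, 0, 0, 0, 1, 0, 0, -0.3, 0, 0, 0, 1, 0, 0, -0.4, 0, 0, 0, 1]'

```text
time: 5.15
tool_pos: [525.4, -8.5, 160.1]
tcp_rot: [-3.141, 0.002, 1.418]
contact_force: [0.6, -0.6, -1.6]
grip_width: 16.2
```

```bash
python3 -c "
from h import *
delta([526,-8,231],81.4)
"
```

```text
t 5.15 pos [525.4  -8.5 160.1] rpy [-1.7994e+02  1.0000e-01  8.1240e+01] F [ 0.6 -0.6 -1.6] M [ 0.01 -0.05  0.02] w 16.2
shift [ 0.02  0.02 -3.54] turn [-0.01  0.02 -0.04]
```

step_arm --moves '[0, 0, -0.6, 0, 0, 0, 1, 0, 0, -0.6, 0, 0, 0, 1, 0, 0, -0.6, 0, 0, 0, 1, 0, 0, -0.6, 0, 0, 0, 1, 0, 0, -0.6, 0, 0, 0, 1, 0, 0, -0.5, 0, 0, 0, 1, 0, 0, 0, 0, 0, 0, 1]'

```text
time: 5.73
tool_pos: [526.1, -8.3, 239.9]
tcp_rot: [3.137, 0.002, 1.418]
contact_force: [0.7, -0.1, -0.9]
grip_width: 15.6
```

```bash
python3 -c "
from h import *
delta([507,-228,231],21)
for n in ('side','top'):
  im=capture(n);cv2.imwrite(f'pics/{n}2.png',im[:,:,::-1])
cv2.imwrite('pics/s2.png',cv2.resize(cv2.imread('pics/side2.png')[90:240,240:440],None,fx=4,fy=4,interpolation=cv2.INTER_CUBIC))
"
```

```text
t 5.73 pos [526.1  -8.3 239.9] rpy [1.7975e+02 1.0000e-01 8.1260e+01] F [ 0.7 -0.1 -0.9] M [-0.07 -0.13  0.04] w 15.6
shift [-11.     0.73   0.47] turn [ 7.000e-02 -1.000e-02  1.506e+01]
```

View pics/s2.png

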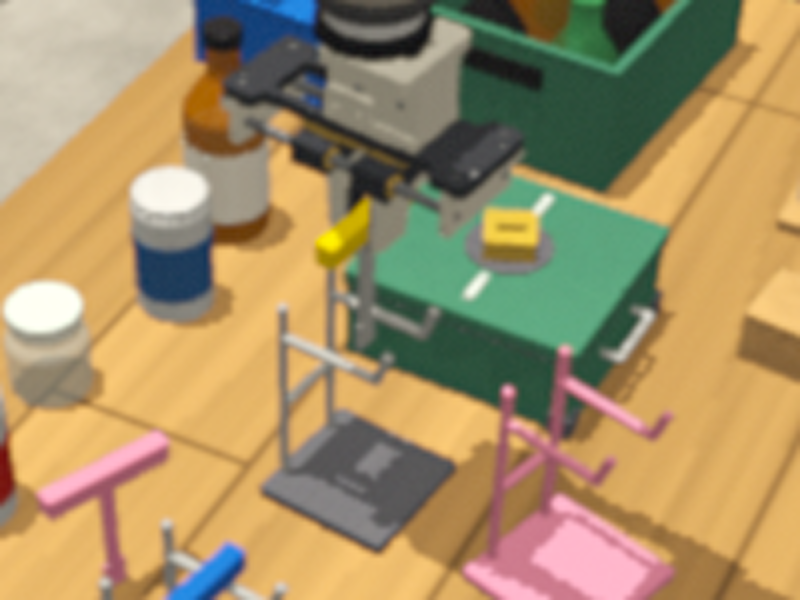

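The key is lifted clear and hanging straight. Its tip, at about z 149, has to pass over the prong at 150, so I'll raise it further before traversing.

step_arm --moves '[0, 0, -0.7, 0, 0, 0, 1, 0, 0, -0.7, 0, 0, 0, 1, 0, 0, -0.2, 0, 0, 0, 1, -0.5, 0, 0, 0, 0, 0, 1, -0.9, 0.06, 0, 0, 0, 0, 1, -0.9, 0.06, 0, 0, 0, 0, 1, -0.9, 0.06, 0, 0, 0, 0, 1, -0.9, 0.06, 0, 0, 0, 0, 1]'

```text
time: 6.5
tool_pos: [513.6, -91.1, 263.2]
tcp_rot: [-3.13, 0.001, 1.425]
contact_force: [1.0, -0.6, -2.5]
grip_width: 15.7
```

step_arm --moves '[-0.9, 0.06, 0, 0, 0, 0, 1, -0.9, 0.06, 0, 0, 0, 0, 1, -0.9, 0.06, 0, 0, 0, 0, 1, -0.9, 0.06, 0, 0, 0, 0, 1, -0.9, 0.06, 0, 0, 0, 0, 1, -0.9, 0.06, 0, 0, 0, 0, 1, -0.5, 0.1, 0, 0, 0, 0, 1, 0, 0, 0, 0, 0, 0.5, 1]'

```text
time: 7.17
tool_pos: [498.1, -222.3, 252.1]
tcp_rot: [-3.114, -0.0, 1.385]
contact_force: [0.5, -0.8, -4.1]
grip_width: 15.9
```

step_arm --moves '[0, 0, 0, 0, 0, 1, 1, 0, 0, 0, 0, 0, 1, 1, 0, 0, 0, 0, 0, 1, 1, 0, 0, 0, 0, 0, 1, 1, 0, 0, 0, 0, 0, 1, 1, 0, 0, 0, 0, 0, 1, 1, 0, 0, 0, 0, 0, 1, 1, 0, 0, 0, 0, 0, 1, 1]'

```text
time: 7.83
tool_pos: [494.2, -224.6, 243.4]
tcp_rot: [-3.105, 0.018, 0.797]
contact_force: [-0.6, 0.1, -1.5]
grip_width: 15.8
```

```bash
python3 -c "
from h import *
delta([507,-228,231],21)
"
```

```text
t 7.83 pos [ 494.2 -224.6  243.4] rpy [-177.91    1.02   45.67] F [-0.6  0.1 -1.5] M [-0.06 -0.01  0.02] w 15.8
shift [0.34 0.6  0.59] turn [-0.46  0.36  6.16]
```

step_arm --moves '[0, 0, -0.05, -0.15, 0.1, 1, 1, 0, 0, -0.05, -0.15, 0.1, 1, 1, 0, 0, -0.05, -0.1, 0.1, 1, 1, 0, 0, -0.05, -0.1, 0.05, 1, 1, 0, 0, -0.05, -0.05, 0.05, 1, 1, 0, 0, 0, 0, 0, 0.9, 1]'

```text
time: 8.33
tool_pos: [491.7, -224.6, 242.2]
tcp_rot: [-3.138, -0.002, 0.363]
contact_force: [0.3, -0.4, -1.7]
grip_width: 15.6
```

```bash
python3 -c "
from h import *
delta([507,-228,231],21)
"
```

```text
t 8.33 pos [ 491.7 -224.6  242.2] rpy [-1.798e+02 -1.000e-01  2.081e+01] F [ 0.3 -0.4 -1.7] M [-0.02 -0.   -0.01] w 15.6
shift [0.65 0.43 0.56] turn [-0.05 -0.03 -0.05]
```

step_arm --moves '[0.65, 0.43, 0, -0.05, -0.03, -0.05, 1, 0, 0, 0.5, 0, 0, 0, 1, 0, 0, 0.4, 0, 0, 0, 1, 0, 0, 0, 0, 0, 0, 1]'

```text
time: 8.67
tool_pos: [505.1, -227.9, 219.8]
tcp_rot: [-3.138, 0.003, 0.363]
contact_force: [0.1, -0.2, -2.5]
grip_width: 15.5
```

```bash
python3 -c "
from h import *
delta([507,-228,211],21)
for n in ('side','top'):
  im=capture(n);cv2.imwrite(f'pics/{n}3.png',im[:,:,::-1])
delta([507,-228,211],21)
a=cv2.imread('pics/side3.png')[90:190,315:415];b=cv2.imread('pics/top3.png')[150:250,395:495]
cv2.imwrite('pics/s3.png',cv2.resize(np.hstack([a,b]),None,fx=4,fy=4,interpolation=cv2.INTER_CUBIC))
"
```

```text
t 8.67 pos [ 505.1 -227.9  219.8] rpy [-179.78    0.2    20.81] F [ 0.1 -0.2 -2.5] M [-0.03  0.08 -0.01] w 15.5
shift [0.09 0.04 0.44] turn [-0.06  0.05 -0.05]
t 8.77 pos [ 505.4 -228.1  221.2] rpy [-1.7985e+02  1.5000e-01  2.0800e+01] F [ 0.1  0.6 -1.2] M [-0.03  0.02  0.  ] w 15.9
shift [0.08 0.03 0.51] turn [-0.04  0.04 -0.05]
```

View pics/s3.png

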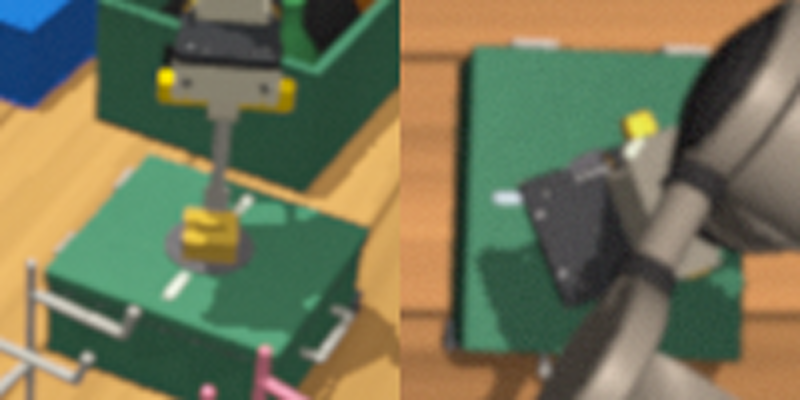

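```bash
python3 -c "
from h import *
a=cv2.imread('pics/side3.png')
c=np.array([505.4,-228.1,238.8])
u=np.array([np.cos(np.radians(20.8)),np.sin(np.radians(20.8)),0])
f=lambda p:np.round((proj('side',p)-[315,90])*4,1)
for s in(-50,-12,0,12,50):print(s,f(c+s*u))
print('tip',f(c-[0,0,110]),f(c-[0,0,110]+10*u),f(c-[0,0,110]-10*u),'mouth',f([507,-228,110]), f([507,-228,110]+11.5*u),f([507,-228,110]-11.5*u))
b=cv2.resize(a[100:160,345:395],None,fx=10,fy=10,interpolation=cv2.INTER_CUBIC);cv2.imwrite('pics/s4.png',b)
m=seg(a,(20,150,60),(36,255,255),(345,100,395,122));ys,xs=np.nonzero(m);print(sorted(set(zip((xs-315)*4,(ys-90)*4))))
"
```

```text
-50 [291.   93.4]
-12 [239.8  89.6]
0 [223.7  88.3]
12 [207.6  87.1]
50 [156.8  83.3]
tip [212.5 206.6] [199.8 205.6] [225.3 207.7] mouth [208.9 225.1] [194.3 224. ] [223.4 226.3]
[(np.int64(156), np.int64(72)), (np.int64(156), np.int64(76)), (np.int64(156), np.int64(80)), (np.int64(156), np.int64(84)), (np.int64(156), np.int64(88)), (np.int64(156), np.int64(92)), (np.int64(160), np.int64(68)), (np.int64(160), np.int64(72)), (np.int64(160), np.int64(76)), (np.int64(160), np.int64(80)), (np.int64(160), np.int64(84)), (np.int64(160), np.int64(88)), (np.int64(160), np.int64(92)), (np.int64(160), np.int64(96)), (np.int64(160), np.int64(100)), (np.int64(164), np.int64(68)), (np.int64(164), np.int64(72)), (np.int64(164), np.int64(76)), (np.int64(164), np.int64(80)), (np.int64(164), np.int64(84)), (np.int64(164), np.int64(88)), (np.int64(164), np.int64(92)), (np.int64(164), np.int64(96)), (np.int64(164), np.int64(100)), (np.int64(168), np.int64(68)), (np.int64(168), np.int64(72)), (np.int64(168), np.int64(76)), (np.int64(168), np.int64(80)), (np.int64(168), np.int64(84)), (np.int64(168), np
[... 761 characters left out ...]
int64(108)), (np.int64(284), np.int64(76)), (np.int64(284), np.int64(80)), (np.int64(284), np.int64(84)), (np.int64(284), np.int64(88)), (np.int64(284), np.int64(92)), (np.int64(284), np.int64(96)), (np.int64(284), np.int64(100)), (np.int64(284), np.int64(104)), (np.int64(284), np.int64(108)), (np.int64(288), np.int64(80)), (np.int64(288), np.int64(84)), (np.int64(288), np.int64(88)), (np.int64(288), np.int64(92)), (np.int64(288), np.int64(96)), (np.int64(288), np.int64(100)), (np.int64(288), np.int64(104)), (np.int64(288), np.int64(108)), (np.int64(292), np.int64(80)), (np.int64(292), np.int64(84)), (np.int64(292), np.int64(88)), (np.int64(292), np.int64(92)), (np.int64(292), np.int64(96))]
```

View pics/s4.png

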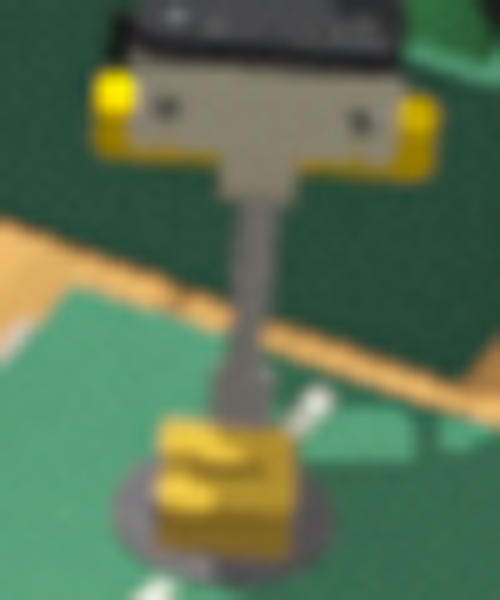

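The bar is centred in the grip to within about 1 mm, and the tip sits above the slot. I'll approach gently.

step_arm --moves '[0.08, 0.03, 0.3, -0.04, 0.04, -0.05, 1, 0, 0, 0.3, 0, 0, 0, 1, 0, 0, 0.15, 0, 0, 0, 1, 0, 0, 0, 0, 0, 0, 1]'

```text
time: 9.1
tool_pos: [506.7, -228.1, 205.2]
tcp_rot: [3.141, -0.001, 0.367]
contact_force: [0.9, -0.3, -1.5]
grip_width: 15.1
```

```bash
python3 -c "
from h import *
delta([507,-228,200],21)
"
```

```text
t 9.1 pos [ 506.7 -228.1  205.2] rpy [ 1.7995e+02 -5.0000e-02  2.1030e+01] F [ 0.9 -0.3 -1.5] M [0.   0.03 0.  ] w 15.1
shift [0.02 0.   0.26] turn [ 0.01 -0.01  0.01]
```

step_arm --moves '[0, 0, 0.15, 0, 0, 0, 1, 0, 0, 0.15, 0, 0, 0, 1, 0, 0, 0.1, 0, 0, 0, 1]'

```text
time: 9.35
tool_pos: [506.8, -228.2, 197.0]
tcp_rot: [3.14, -0.002, 0.367]
contact_force: [0.4, 0.9, -1.7]
grip_width: 15.7
```

```bash
python3 -c "
from h import *
delta([507,-228,200],21)
"
```

```text
t 9.35 pos [ 506.8 -228.2  197. ] rpy [ 1.7989e+02 -9.0000e-02  2.1040e+01] F [ 0.4  0.9 -1.7] M [-0.05 -0.03 -0.08] w 15.7
shift [ 0.01 -0.01 -0.15] turn [ 0.03 -0.02  0.01]
```

step_arm --moves '[0, 0, 0.2, 0, 0, 0, 1, 0, 0, 0.2, 0, 0, 0, 1]'

```text
time: 9.52
tool_pos: [507.1, -228.4, 188.9]
tcp_rot: [3.139, -0.002, 0.367]
contact_force: [0.3, 0.6, -2.1]
grip_width: 16.0
```

step_arm --moves '[0, 0, 0.15, 0, 0, 0, 1, 0, 0, 0.1, 0, 0, 0, 1, 0, 0, 0.05, 0, 0, 0, 1]'

```text
time: 9.77
tool_pos: [507.1, -228.4, 181.9]
tcp_rot: [3.139, -0.002, 0.367]
contact_force: [-0.0, 0.8, 8.7]
grip_width: 15.9
```

```bash
python3 -c "
from h import *
delta([507,-228,182.4],21)
"
```

```text
t 9.77 pos [ 507.1 -228.4  181.9] rpy [ 1.7985e+02 -1.2000e-01  2.1040e+01] F [-0.   0.8  8.7] M [ 0.25  0.23 -0.03] w 15.9
shift [ 0.   -0.02 -0.03] turn [ 0.04 -0.03  0.01]
```

The blade is on the bottom: TCP z is 181.9 against an expected 182.4, with about 9 N of reaction. I'll turn anticlockwise in small batches.

step_arm --moves '[0, 0, -0.03, 0.04, -0.03, -0.4, 1, 0, 0, -0.02, 0, 0, -0.5, 1, 0, 0, -0.02, 0, 0, -0.5, 1]'

```text
time: 10.02
tool_pos: [507.4, -228.5, 183.4]
tcp_rot: [3.141, -0.0, 0.468]
contact_force: [0.6, -0.4, -2.4]
grip_width: 15.8
```

```bash
python3 -c "
from h import *
delta([507.1,-228.4,182.2],87.8)
"
```

```text
t 10.02 pos [ 507.4 -228.5  183.4] rpy [ 1.7998e+02 -2.0000e-02  2.6800e+01] F [ 0.6 -0.4 -2.4] M [-0.09 -0.07  0.01] w 15.8
shift [-0.01 -0.01  0.06] turn [ 1.000e-02 -0.000e+00 -1.525e+01]
```

step_arm --moves '[0, 0, 0.03, 0, 0, -0.6, 1, 0, 0, 0, 0, 0, -0.6, 1, 0, 0, 0, 0, 0, -0.6, 1, 0, 0, 0, 0, 0, -0.6, 1]'

```text
time: 10.35
tool_pos: [507.8, -228.7, 182.9]
tcp_rot: [3.14, -0.001, 0.643]
contact_force: [0.1, 0.9, -2.3]
grip_width: 15.9
```

```bash
python3 -c "
from h import *
delta([507.1,-228.4,182.2],87.8)
"
```

```text
t 10.35 pos [ 507.8 -228.7  182.9] rpy [ 1.7992e+02 -5.0000e-02  3.6830e+01] F [ 0.1  0.9 -2.3] M [ 0.04 -0.01 -0.14] w 15.9
shift [-0.02 -0.03  0.03] turn [  0.02  -0.   -12.74]
```

Moment -0.14 N m: it is now turning the rotor. I'll continue.

step_arm --moves '[-0.02, -0.03, 0.03, 0.02, 0, -0.7, 1, 0, 0, 0, 0, 0, -0.7, 1, 0, 0, 0, 0, 0, -0.7, 1, 0, 0, 0, 0, 0, -0.7, 1, 0, 0, 0, 0, 0, -0.7, 1]'

```text
time: 10.77
tool_pos: [507.7, -228.5, 182.9]
tcp_rot: [3.14, -0.002, 0.897]
contact_force: [-0.3, 0.5, -0.8]
grip_width: 15.4
```

```bash
python3 -c "
from h import *
delta([507.1,-228.4,182.2],87.8)
"
```

```text
t 10.77 pos [ 507.7 -228.5  182.9] rpy [ 1.799e+02 -1.200e-01  5.142e+01] F [-0.3  0.5 -0.8] M [ 0.04  0.01 -0.15] w 15.4
shift [-0.01 -0.03  0.03] turn [ 0.03 -0.02 -9.1 ]
```

step_arm --moves '[-0.01, -0.02, 0.02, 0.02, -0.02, -0.8, 1, 0, 0, 0, 0, 0, -0.8, 1, 0, 0, 0, 0, 0, -0.8, 1, 0, 0, 0, 0, 0, -0.8, 1, 0, 0, 0, 0, 0, -0.8, 1]'

```text
time: 11.18
tool_pos: [507.6, -228.2, 182.9]
tcp_rot: [3.14, -0.001, 1.189]
contact_force: [-1.4, 1.0, -1.0]
grip_width: 15.8
```

```bash
python3 -c "
from h import *
delta([507.1,-228.4,182.2],87.8)
"
```

```text
t 11.18 pos [ 507.6 -228.2  182.9] rpy [ 1.799e+02 -8.000e-02  6.812e+01] F [-1.4  1.  -1. ] M [ 0.04 -0.03 -0.18] w 15.8
shift [-0.02 -0.02  0.03] turn [ 0.03 -0.02 -4.92]
```

step_arm --moves '[-0.02, -0.02, 0.02, 0.02, -0.02, -0.8, 1, 0, 0, 0, 0, 0, -0.8, 1, 0, 0, 0, 0, 0, -0.8, 1, 0, 0, 0, 0, 0, -0.8, 1, 0, 0, 0, 0, 0, -0.8, 1]'

```text
time: 11.6
tool_pos: [507.5, -228.0, 182.9]
tcp_rot: [3.14, -0.001, 1.481]
contact_force: [-0.0, 0.1, -0.7]
grip_width: 15.8
```

```bash
python3 -c "
from h import *
delta([507.1,-228.4,182.2],87.8)
for n in ('side','top'):
  im=capture(n);cv2.imwrite(f'pics/{n}5.png',im[:,:,::-1])
delta([507.1,-228.4,182.2],87.8)
a=cv2.imread('pics/side5.png')[100:175,330:405];b=cv2.imread('pics/top5.png')[160:235,410:485]
cv2.imwrite('pics/s5.png',cv2.resize(np.hstack([a,b]),None,fx=5,fy=5,interpolation=cv2.INTER_CUBIC))
"
```

```text
t 11.6 pos [ 507.5 -228.   182.9] rpy [ 1.799e+02 -6.000e-02  8.484e+01] F [-0.   0.1 -0.7] M [ 0.04 -0.07 -0.16] w 15.8
shift [-0.02 -0.02  0.03] turn [ 0.02 -0.02 -0.74]
t 11.7 pos [ 507.5 -227.9  182.9] rpy [ 1.799e+02 -6.000e-02  8.472e+01] F [ 0.2 -1.  -2.7] M [-0.01 -0.05 -0.05] w 16.0
shift [-0.02 -0.02  0.03] turn [ 0.02 -0.01 -0.77]
```

View pics/s5.png

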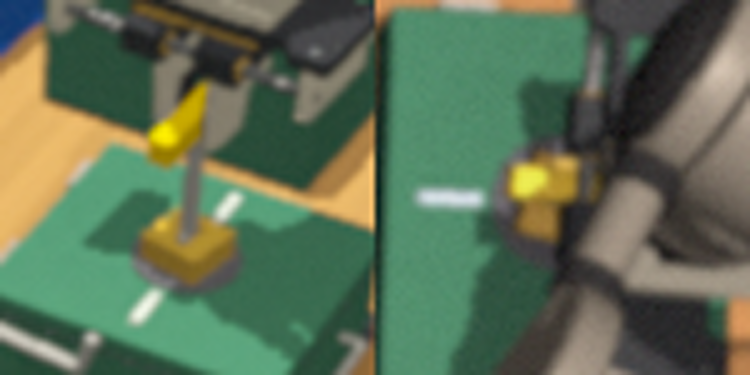

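```bash
cat >> h.py <<'E'
def rect(im,n,z,c,N=400,sc=6.):
    q=[(0,0),(N,0),(N,N),(0,N)]
    w=[(c[0]-(v-N/2)/sc,c[1]-(u-N/2)/sc,z) for u,v in q]
    H=cv2.getPerspectiveTransform(np.float32([proj(n,p) for p in w]),np.float32(q))
    return cv2.warpPerspective(im,H,(N,N),flags=cv2.INTER_CUBIC)
E
python3 -c "
from h import *
a=cv2.imread('pics/side5.png');b=cv2.imread('pics/top5.png')
cv2.imwrite('pics/r5.png',np.hstack([rect(a,'side',110,(507,-228)),rect(b,'top',110,(507,-228))]))"
```

```text
(no output)
```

View pics/r5.png

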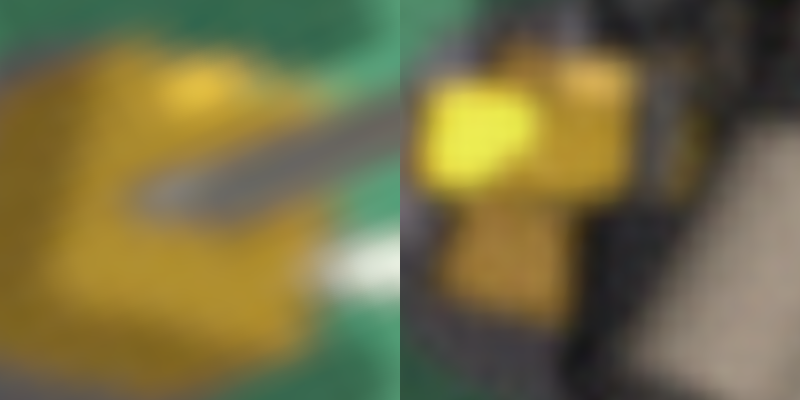

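The rotor is still about 10° short of open while the handle is about 3° short, because of slot play of roughly 7°. I'll turn further so the rotor gets there, then bring the handle back within the play.

step_arm --moves '[-0.02, -0.02, 0.02, 0.02, -0.02, -0.6, 1, 0, 0, 0, 0, 0, -0.6, 1, 0, 0, 0, 0, 0, -0.6, 1, 0, 0, 0, 0, 0, -0.5, 1, 0, 0, 0, 0, 0, 0, 1]'

```text
time: 12.12
tool_pos: [507.4, -227.8, 182.9]
tcp_rot: [3.14, -0.001, 1.635]
contact_force: [-0.7, 0.2, -1.8]
grip_width: 16.1
```

```bash
python3 -c "
from h import *
delta([507.1,-228.4,182.2],87.8)
for n in ('side','top'):
  im=capture(n);cv2.imwrite(f'pics/{n}6.png',im[:,:,::-1])
a=cv2.imread('pics/side6.png');b=cv2.imread('pics/top6.png')
cv2.imwrite('pics/r6.png',np.hstack([rect(a,'side',110,(507,-228)),rect(b,'top',110,(507,-228))]))"
```

```text
t 12.12 pos [ 507.4 -227.8  182.9] rpy [ 1.7992e+02 -3.0000e-02  9.3670e+01] F [-0.7  0.2 -1.8] M [ 0.01 -0.05 -0.1 ] w 16.1
shift [-0.03 -0.02  0.03] turn [ 0.02 -0.01  1.47]
```

View pics/r6.png

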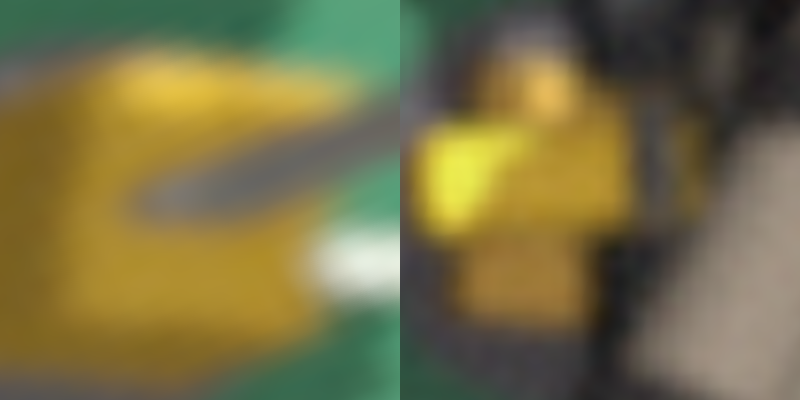

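step_arm --moves '[-0.03, -0.02, 0.02, 0.02, 0, -0.5, 1, 0, 0, 0, 0, 0, -0.3, 1, 0, 0, 0, 0, 0, 0, 1]'

```text
time: 12.47
tool_pos: [507.4, -227.9, 182.9]
tcp_rot: [3.14, -0.001, 1.686]
contact_force: [-0.1, 0.5, -1.0]
grip_width: 16.0
```

```bash
python3 -c "
from h import *
delta([507.1,-228.4,182.2],87.8)"
```

```text
t 12.47 pos [ 507.4 -227.9  182.9] rpy [ 1.7993e+02 -8.0000e-02  9.6600e+01] F [-0.1  0.5 -1. ] M [ 0.08 -0.06 -0.13] w 16.0
shift [-0.02 -0.02  0.03] turn [ 0.02 -0.02  2.2 ]
```

step_arm --moves '[-0.02, -0.02, 0.02, 0, 0, -0.25, 1, 0, 0, 0, 0, 0, -0.1, 1]'

```text
time: 12.63
tool_pos: [507.3, -228.1, 182.9]
tcp_rot: [3.139, -0.001, 1.71]
contact_force: [-0.7, 1.8, -1.6]
grip_width: 15.7
```

```bash
python3 -c "
from h import *
delta([507.1,-228.4,182.2],87.8)
for n in ('side','top'):
  im=capture(n);cv2.imwrite(f'pics/{n}7.png',im[:,:,::-1])
a=cv2.imread('pics/side7.png');b=cv2.imread('pics/top7.png')
cv2.imwrite('pics/r7.png',np.hstack([rect(a,'side',110,(507,-228)),rect(b,'top',110,(507,-228))]))"
```

```text
t 12.63 pos [ 507.3 -228.1  182.9] rpy [ 1.7988e+02 -8.0000e-02  9.7960e+01] F [-0.7  1.8 -1.6] M [ 0.27 -0.11 -0.16] w 15.7
shift [-0.01 -0.01  0.03] turn [ 0.03 -0.02  2.54]
```

View pics/r7.png

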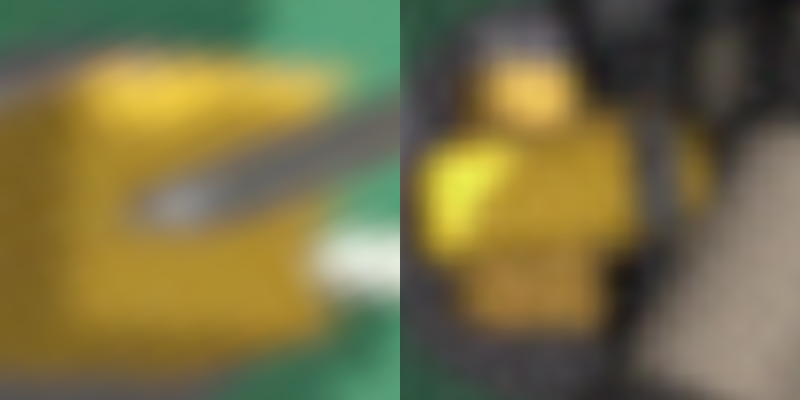

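The rotor now looks parallel to the marks (2° tilt, the same as the box). I'll bring the handle back through the slot play to line up with the marks.

step_arm --moves '[0, 0, 0, 0.02, 0, 0.6, 1, 0, 0, 0, 0, 0, 0.6, 1, 0, 0, 0, 0, 0, 0.6, 1, 0, 0, 0, 0, 0, 0.6, 1, 0, 0, 0, 0, 0, 0, 1]'

```text
time: 13.15
tool_pos: [507.1, -229.1, 182.1]
tcp_rot: [-3.141, 0.001, 1.533]
contact_force: [-0.7, 0.0, 0.0]
grip_width: 15.8
```

```bash
python3 -c "
from h import *
delta([507.3,-228.1,182.4],87.8)
for n in ('side','top'):
  im=capture(n);cv2.imwrite(f'pics/{n}8.png',im[:,:,::-1])
a=cv2.imread('pics/side8.png');b=cv2.imread('pics/top8.png')
cv2.imwrite('pics/r8.png',np.hstack([rect(a,'side',110,(507,-228)),rect(b,'top',110,(507,-228))]))"
```

```text
t 13.15 pos [ 507.1 -229.1  182.1] rpy [-1.7997e+02  4.0000e-02  8.7850e+01] F [-0.7  0.   0. ] M [ 0.11 -0.14  0.  ] w 15.8
shift [ 0.05  0.01 -0.02] turn [-0.01  0.01  0.01]
```

View pics/r8.png

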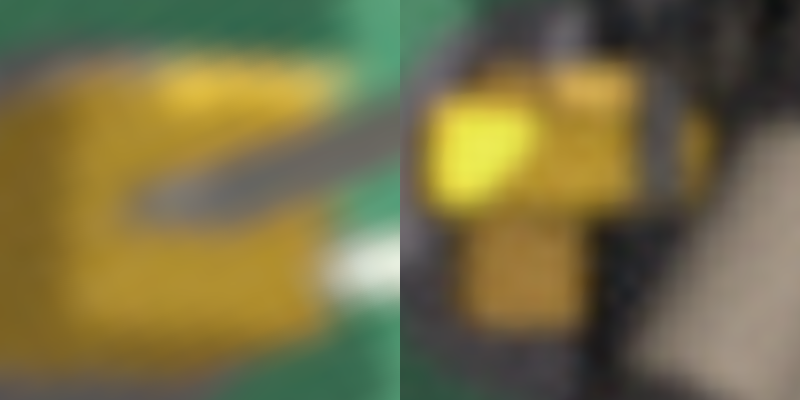

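Moment is zero and the rotor has not moved. I'll release and rise straight up.

step_arm --moves '[0, 0, 0, 0, 0, 0, 0.6, 0, 0, 0, 0, 0, 0, 0.4, 0, 0, 0, 0, 0, 0, 0.2, 0, 0, 0, 0, 0, 0, 0.2, 0, 0, 0, 0, 0, 0, 0.2]'

```text
time: 13.67
tool_pos: [507.7, -229.8, 183.0]
tcp_rot: [3.14, 0.002, 1.539]
contact_force: [1.3, -0.1, -0.0]
grip_width: 35.6
```

```bash
python3 -c "
from h import *
delta([507.3,-228.1,182.4],87.8)"
```

```text
t 13.67 pos [ 507.7 -229.8  183. ] rpy [1.7991e+02 1.4000e-01 8.8210e+01] F [ 1.3 -0.1 -0. ] M [-0.05 -0.13  0.02] w 35.6
shift [ 0.08 -0.02  0.03] turn [0.02 0.04 0.1 ]
```

step_arm --moves '[0, 0, -0.3, 0, 0, 0, 0.2, 0, 0, -0.6, 0, 0, 0, 0.2, 0, 0, -0.8, 0, 0, 0, 0.2, 0, 0, -0.8, 0, 0, 0, 0.2, 0, 0, -0.8, 0, 0, 0, 0.2, 0, 0, -0.8, 0, 0, 0, 0.2, 0, 0, -0.6, 0, 0, 0, 0.2]'

```text
time: 14.25
tool_pos: [506.3, -228.8, 280.7]
tcp_rot: [-3.138, -0.0, 1.54]
contact_force: [-0.1, 0.0, 0.5]
grip_width: 36.6
```

step_arm --moves '[-1, -0.3, -0.2, 0, 0, 0, 0.2, -1, -0.5, -0.2, 0, 0, 0, 0.2, -1, -0.5, -0.2, 0, 0, 0, 0.2, -1, -0.5, -0.2, 0, 0, 0, 0.2, -1, -0.5, -0.2, 0, 0, 0, 0.2, -1, -0.5, -0.2, 0, 0, 0, 0.2, -1, -0.5, -0.2, 0, 0, 0, 0.2, -1, -0.5, -0.2, 0, 0, 0, 0.2]'

```text
time: 14.92
tool_pos: [425.7, -389.1, 323.4]
tcp_rot: [3.135, 0.005, 1.55]
contact_force: [0.8, -0.9, 0.5]
grip_width: 36.8
```

```bash
python3 -c "
from h import *
delta([507.3,-228.1,182.4],87.8)
for n in ('side','top'):
  im=capture(n);cv2.imwrite(f'pics/{n}9.png',im[:,:,::-1])
a=cv2.imread('pics/side9.png')[100:175,330:405];b=cv2.imread('pics/top9.png')[160:235,410:485]
cv2.imwrite('pics/s9.png',cv2.resize(np.hstack([a,b]),None,fx=5,fy=5,interpolation=cv2.INTER_CUBIC))"
```

```text
t 14.92 pos [ 425.7 -389.1  323.4] rpy [179.61   0.31  88.8 ] F [ 0.8 -0.9  0.5] M [-0.02 -0.09 -0.02] w 36.8
shift [8.17 3.86 7.03] turn [0.1  0.08 0.25]
```

View pics/s9.png

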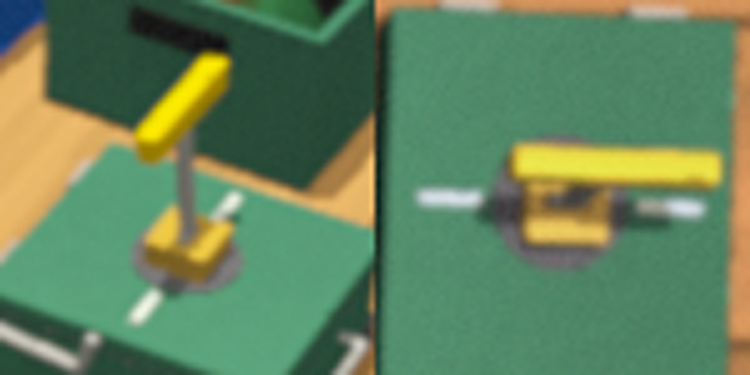

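View pics/top9.png

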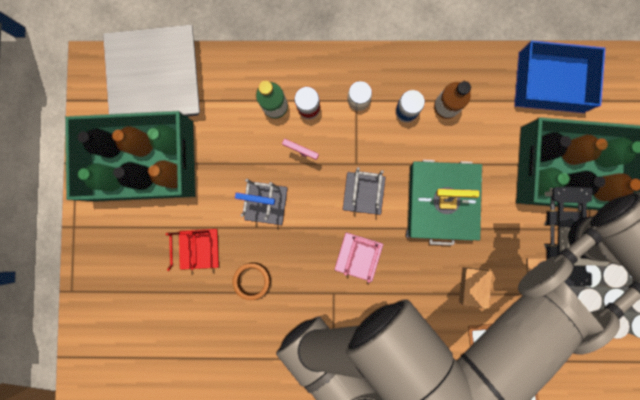

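```bash
python3 -c "
from h import *
t=cv2.imread('pics/top9.png');s=cv2.imread('pics/side9.png')
for n,im,roi in(('top',t,(430,185,485,200)),('side',s,(350,105,382,133))):
    m=seg(im,(26,120,100),(36,255,255),roi);ys,xs=np.nonzero(m)
    w=np.array([back(n,p,209)[:2] for p in zip(xs,ys)]);c=w.mean(0);v=np.linalg.svd(w-c,full_matrices=False)[2][0];print(n,len(xs),c,np.degrees(np.arctan(v[0]/v[1])))
print(proj('top',[507,-228,210]))
cv2.imwrite('pics/r9.png',np.hstack([rect(s,'side',110,(507,-228)),rect(t,'top',110,(507,-228))]))
t0=cv2.imread('pics/top0.png')
d=cv2.absdiff(t0,t).max(2);d[:, :]=np.where(d>50,255,0);cv2.imwrite('pics/diff.png',d)
"
```

```text
top 253 [ 520.1585802  -232.83564935] 2.228920057980453
side 146 [ 518.82676653 -227.20176127] 0.7180490771998045
[457.74160808 197.99236641]
```

View pics/r9.png

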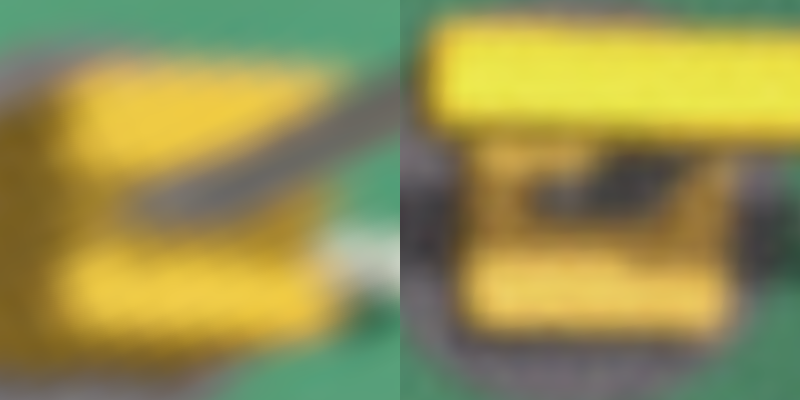

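View pics/diff.png

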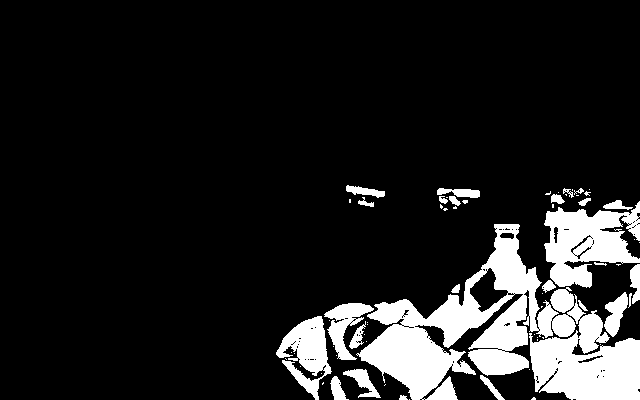

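```bash
python3 -c "
from h import *
close_job();print(get_obs()['time'])"
```

```text
the job is handed in; nothing more can be done
the job is handed in; nothing more can be done
```

The yellow key is seated in the strongbox lock and turned anticlockwise to the open position. I handed the job in at about 15 s of the 51 s allowed.

**What I did**
- **Lift:** I gripped the yellow bar and lifted it straight up. The wrist force stayed around 2 N, so the hook was not wrenched.
- **Insertion:** The blade went in on the first try. It touched bottom at TCP z 181.9 mm, against 182.4 mm expected, with about 9 N of reaction.
- **Turn:** The rotor turned with about 0.15 N m, matching the stated friction. Slot play is roughly 8–10°, so I turned the key past open to bring the rotor home. I then brought the handle back within the play, let go and rose clear.

**Last checks**
- **Alignment:** The rotor is parallel to the two white marks, about 2.2° in the world frame for both. The handle yaw measured 2.2° from the top camera and 0.7° from the side camera, so the two cameras disagree by about 1.5°.
- **Lean:** The key is not plumb. It leans about 7° to the far side within the slot's clearance, putting the bar about 12 mm off the line of the marks, though parallel to it. I did not try to straighten it.
- **Bystanders:** Comparing top pictures from before and after shows the blue key and its stand, the look-alikes, cans, bottles, tape and jar unmoved. The arm and its shadow hid part of the view around the carton. It still appears in its place, but I could not compare it cleanly.

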